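# Feed a board tray through a spring gate

### The arm

A 6-joint arm with a two-finger parallel gripper is mounted at the origin on a cart in front of the work surface, level with it; the furniture and walls round the work are solid. World frame = base frame: x ahead of the robot, y to its left, z up, the work surface at z = 0. Lengths are in m, angles in rad, forces in N, time in s.
With the tool pointing down it reaches from about 0.35 to 0.725 m from the base axis. Payload 4.3 kg.
Tool frame: the origin (TCP) lies on the centre line of the jaws, within the pads' length; the fingertips stand 25 mm ahead of it and the grasp point (between the pads) lies 6 mm ahead of it (r.tcp_to_tips is the distance from the TCP to the fingertips, in m); z points along the fingers, y is the line along which they close (so a half turn about z gives the same grasp; the last joint's range is limited). The gripper opens to 85 mm and grips with 20 to 120 N. Pads are 22 mm wide; open, the fingers measure 114 mm over their backs; the gripper's body (76 mm by 85 mm) begins 54 mm behind the grasp point. The pads swing forward as they close: fully open they stand 13 mm farther back than shut.
Start: joints at [1.003, 0.377, 0.081, 1.274, 0, 1.46], TCP at [0.254, 0.516, 0.256] pointing down, gripper open.
Joint ranges: [-2.72, 2.72], [-0.84, 1.66], [-1.02, 1.22], [-1.77, 2.12], [-1.37, 1.28], [-3.14, 3.14]. Speed limits (rad/s): [2.57, 2.57, 3.14, 3.14, 3.14, 3.14].

### API

Orientations are given as a 3x3 rotation matrix whose columns are the frame's x, y, z axes.
In Python, from bench import r gives the robot as it stands.
- The arm moves only by the tool drive_tool, never from a script. Its argument "moves" is a list of rows, each a list of 4 numbers: the shift along the tool's x, y, z in cm, then the turn about the tool's z in rad. A call has exactly 8 rows; each row shifts and turns the commanded pose from where the row before left it, along the tool's axes as they then stand; what a row does not reach is not made up. A row lasts 1/12 s, in which the tool goes at most 41.7 mm and 7.16 degrees, less where a joint would pass 70% of its speed; a pose out of reach is approached as far as the arm can. A call with a gripper value outside its range is refused whole. "gripper" is the closure, from 0 (fully open) to 1 (shut), set as the call begins (left out, the last holds). The fingers move at their own pace and stop on an object; "newtons" is the grip in N (left out, the last holds). Time passes only in rows, so rows that do not move let the fingers close, or fill a call up. It gives the time, the measured TCP pose, the force, the opening and the grip force at its end, in the units of the state.
- r.sense(): the state, without advancing time (a new reading comes with each control period).
- r.snapshot(name): name is "scene" or "side" or "wrist"; returns the picture (420x560x3 uint8, blue, green, red); there is no depth.
- r.get_calibration(name): a dict with "mtx" (3x3 intrinsics, pixels), "R" (3x3) and "t" (3): a world point X has camera coordinates R X + t; the wrist camera has in their place "tool_from_camera" (4x4, takes a point from camera to tool coordinates, whose origin is the TCP and whose axes are the flange's). Camera axes: x right, y down, z forward; pixel columns grow to the right and rows downward; lengths in m; the calibration is good to about 2 mm. A picture is of the moment at which its call begins: read the wrist's pose just before it. get_calibration takes no time and is no camera call.
- r.finish_job(): hands the job in; it is judged then, once.
The state is a dict: "t": time; "joint_pos": joint angles; "qd": joint speeds; "joint_efforts": joint torques, N m; "eef_pos": TCP position; "tool_rot": TCP orientation; "ft_force": force on the tool from outside, world axes, zero at the start; "moment": the same for the moment, N m; "width": opening from 0.0 (shut) to 1.0 (fully open); "grasp_force": force on a finger pad.
Only numpy, scipy, OpenCV 4.12 (cv2) and the standard library are available. Lean on these libraries where they do the work, as an engineer would, in place of code of your own. Each camera call takes 0.05 s, during which the arm holds its last target. There are 200 camera calls.

### The job

With one fingertip press down the black pedal bar beside the chute and keep it down so that the yellow gate stays raised, and meanwhile with the other fingertip push the red tray by its tall rear plate along the chute, under the gate, until its front is fully home against the end stop. Then let the pedal come up so that the gate closes behind the tray body, and take the hand away. Do not grip or lift the tray or the circuit board in it, never let the gate and the tray touch, and leave everything else where it stands.

Things in the scene. Friction and masses are not known exactly. Their poses are not given: they have to be found in the camera images.
- chute: Fixed aluminium feed chute, open above. Origin: on the desk, on its centre line. x: the way the tray travels, y: left of that, z: up. On a 50 mm high bar; floor top at z 54 mm; wall tops at z 68 mm, walls at y +-25 to 29 mm, from x -135 to +141 mm. On the right, along y = -38 mm, stand three hinge posts (x -125, -45, +45 mm) that carry the gate's shaft; they reach z 87 mm.
- gate (a joint): Angle of the gate lever about its shaft (along the chute's x, at y -38, z 80 mm). 0: shut, bar across the chute with a paddle down to z 65 mm, which stops the tray's body but not its low tongue. 0.75: upper limit. A spring shuts it. From 0.45 on the tray passes freely; 0.6 is a good angle to hold. It takes 2 to 7 N down on the pedal.
- end_stop (a point): Middle of the end stop's face, at chute x = +135 mm, 65 mm above the desk; the stop's top is 80 mm above the desk. When the tray is home its front touches this. Neighbours: a card rack about 80 mm high stands close to the right of the pedal, a soldering-iron stand close to the left of the chute, and tall black stacks beyond the desk's right edge, near where the arm may start: draw back towards the base before swinging over.
- gate_line (a point): Point on the chute floor under the shut gate, at chute x = +60 mm. The yellow gate bar is 8 mm thick along x. When raised it slopes up to the left over the chute from 80 mm above the desk at the shaft to a tip 125 mm up, so fingers and hand must stay upstream (smaller x) of it.
- pedal (a point): Middle of the top of the black pedal bar, the other end of the gate lever: 175 mm long along the chute's x (chute x -150 to +25 mm), 20 mm wide, 24 mm outside the shaft (chute y about -62 mm). Gate shut: this top is 92 mm above the desk, tilted 0.33 rad; pressed down 14 mm it raises the gate by 0.6 rad, 11 mm give 0.45. A fingertip may slide along it.
- tray: Red carrier tray, loose, about 0.2 kg, in the chute with 2 mm play each side. Origin: underside of its body's centre; x ahead. Body 60 x 46 mm, 24 mm high; behind it a tongue 18 mm wide, 5 mm high leads to an upright plate at x -105 to -99 mm, 36 mm wide, 46 mm high. Home: origin at chute x = 105 mm; the tongue then lies under the shut gate, the plate upstream of it.
- push_plate (a point): Middle of the rear face of the tray's upright plate, 30 mm above the tray's underside (84 mm above the desk): push here, towards the chute's x. The plate's top is 100 mm above the desk.
- board: Small green circuit board with a dark block on it, 34 x 50 x 14 mm, lying loose in the tray; must ride along. Origin: underside centre.
- flux: Bystander: white-and-yellow bottle with a red spout, 36 mm wide, 88 mm high, origin at its foot; leave alone.
- sink: Bystander: finned aluminium heat sink, 25 x 30 x 18 mm, origin at its underside; leave alone.
- coil: Bystander: orange ring coil wound with copper, 36 mm across, 13 mm high, origin at its underside; leave alone.

How it is judged:
On the way, in this order (a step that is already met when the one before it is completed fails the run):
1. a fingertip holds the gate raised (at least 0.42 rad) while the tray is still before it (value of joint gate above 0.42 rad and contact force between the fingers and gate above 0.2 N and x of tray in the frame of chute below 0.028 m), for 0.1 s.
2. the tray is half-way under the gate, which a fingertip still holds raised (value of joint gate above 0.38 rad and contact force between the fingers and gate above 0.1 N and x of tray in the frame of chute above 0.05 m), for 0.1 s.
At the end, for the whole second after the job is handed in: The tray lies flat and still in the chute with its front within 6 mm of the end stop, the gate is shut (under 0.06 rad) behind the tray's body, and the board lies in the tray (x of tray in the frame of chute above 0.099 m and z of tray in the frame of chute below 0.058 m and angle between tray's own z axis and vertical below 0.1 rad and linear speed of tray below 0.01 m/s and value of joint gate below 0.06 rad and z of board in the frame of tray below 0.01 m and horizontal distance between board and tray below 0.02 m); the robot touches nothing.
It fails at once if the tray is lifted more than 10 mm off the chute floor or tipped (z of tray in the frame of chute above 0.064 m or angle between tray's own z axis and vertical above 0.25 rad).
It fails at once if the board is lifted out of the tray (z of board in the frame of tray above 0.018 m).
It fails at once if the gate and the tray press on each other (over 1 N) (contact force between gate and tray above 1 N).
It fails at once if a bystander is moved by more than 20 mm (distance of any of flux, sink, coil from where it was at the start of the episode above 0.02 m).
It also fails if it takes over 51 s, if anything falls off the work surface, if the arm or the gripper's body presses on something with over 40 N, if the wrist force passes 120 N, or if a joint passes its speed limit or range.

## Working session

There is one attempt and no reset: what is moved stays moved. The work goes in short steps, Python scripts to look and compute and a tool call to move; the robot and the scene stay as the last step left them, time stands still between calls to the robot, and variables do not carry over. Pictures are saved under pics/ and viewed, at most 10 in all, crops included, and the job is handed in when it is done.

Besides the shell and the picture viewer there is one more tool, called after ">>>" as name(argument=value, ...) on one line, values as JSON. drive_tool: Moves the arm, as the interface text tells. Its arguments: {"type":"object","properties":{"moves":{"type":"array","items":{"type":"array","items":{"type":"number"}}},"gripper":{"type":"number"},"newtons":{"type":"number"}},"required":["moves"]}

```bash
mkdir -p pics; ls; python3 - <<'E'
from bench import r
import cv2,numpy as np
s=r.sense();print({k:np.round(v,3).tolist() for k,v in s.items()}, r.tcp_to_tips)
for n in("scene","side"):
    im=r.snapshot(n);cv2.imwrite(f"pics/{n}0.png",im)
    c=r.get_calibration(n);print(n,{k:np.round(v,4).tolist() for k,v in c.items()})
print(r.get_calibration("wrist"))
E
```

```text
pics
{'t': 0.0, 'joint_pos': [1.003, 0.378, 0.08, 1.274, -0.0, 1.461], 'qd': [-0.0, 0.001, 0.0, 0.001, -0.001, -0.001], 'joint_efforts': [0.0, -46.36, 26.988, 0.021, 0.0, 0.0], 'eef_pos': [0.254, 0.515, 0.255], 'tool_rot': [[-0.897, 0.442, -0.001], [0.442, 0.897, -0.002], [0.0, -0.002, -1.0]], 'ft_force': [-0.25, -0.322, -0.324], 'moment': [0.05, -0.021, -0.015], 'grasp_force': 0.0, 'width': 0.997} 0.025
scene {'mtx': [[538.7149, 0.0, 276.8176], [0.0, 538.7149, 205.4457], [0.0, 0.0, 1.0]], 'R': [[0.6282, -0.7779, 0.0145], [-0.4546, -0.3821, -0.8046], [0.6314, 0.4989, -0.5936]], 't': [-0.1534, 0.4182, 0.5145]}
side {'mtx': [[493.959, 0.0, 281.8777], [0.0, 493.959, 214.6027], [0.0, 0.0, 1.0]], 'R': [[-0.881, -0.473, -0.014], [-0.2528, 0.4955, -0.831], [0.4, -0.7285, -0.5561]], 't': [0.5938, 0.0978, 0.8482]}
{'mtx': array([[358.90773218,   0.        , 279.54288413],
       [  0.        , 358.90773218, 214.09393645],
       [  0.        ,   0.        ,   1.        ]]), 'tool_from_camera': array([[ 5.67487166e-04, -9.64795391e-01, -2.63001009e-01,
         6.66223973e-02],
       [ 9.99999693e-01,  6.89851017e-04, -3.72919066e-04,
         2.57111419e-05],
       [ 5.41222110e-04, -2.63000717e-01,  9.64795486e-01,
        -1.17286041e-01],
       [ 0.00000000e+00,  0.00000000e+00,  0.00000000e+00,
         1.00000000e+00]])}
```

View pics/scene0.png

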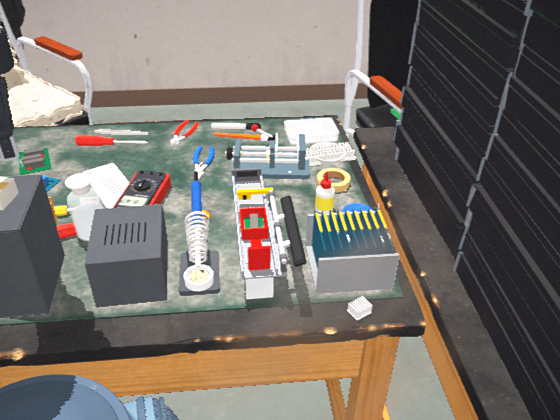

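View pics/side0.png

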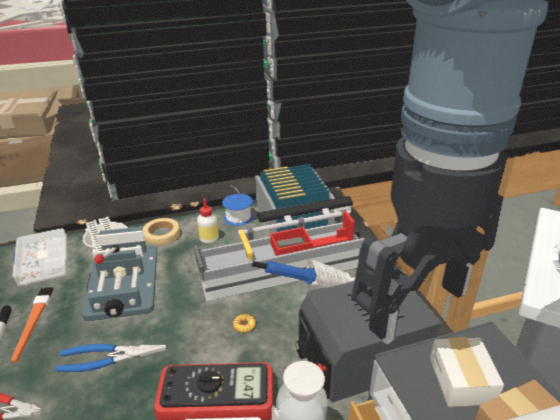

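The scene view shows the chute from (258,290) to (245,175), with the red plate at about (259,255), the yellow gate at (255,190) and the pedal from (287,198) to (297,263). The side view shows the same chute, with the pedal from about (258,215) to (350,205). I'll zoom in on both.

```bash
python3 - <<'E'
import cv2,numpy as np
a=cv2.imread("pics/scene0.png")[155:305,215:315];b=cv2.imread("pics/side0.png")[180:300,185:375]
a=cv2.resize(a,None,fx=4,fy=4,interpolation=cv2.INTER_CUBIC)
b=cv2.resize(b,None,fx=2.1,fy=2.1,interpolation=cv2.INTER_CUBIC)
c=np.zeros((600,800,3),np.uint8);c[:,:400]=a;c[:b.shape[0],400:400+b.shape[1]]=b[:,:400]
cv2.imwrite("pics/zoom.png",c)
E
```

```text
(no output)
```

View pics/zoom.png

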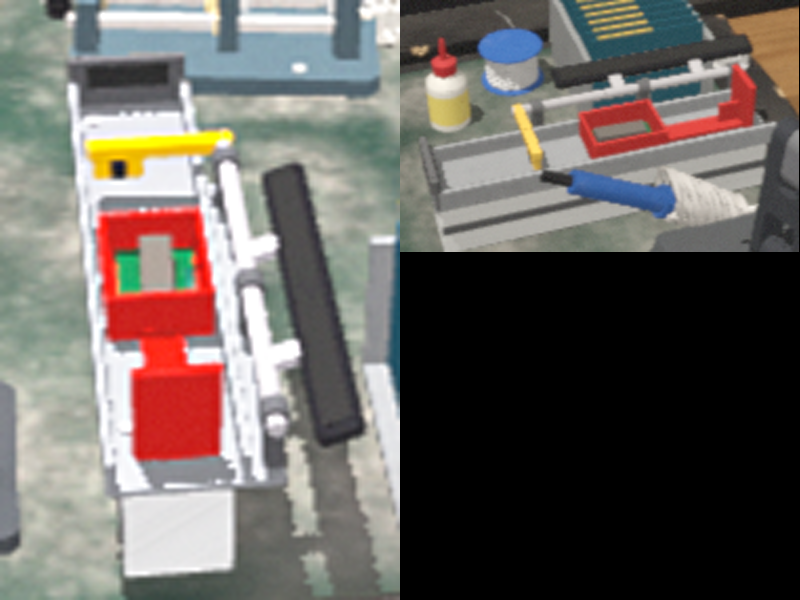

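```bash
cat > h.py <<'E'
import numpy as np
from bench import r
def ray(n,p):
    c=r.get_calibration(n);R,t=c["R"],c["t"]
    d=R.T@np.linalg.inv(c["mtx"])@[p[0],p[1],1]; return -R.T@t,d
def onz(n,p,z):
    o,d=ray(n,p); return o+d*(z-o[2])/d[2]
def two(p,q):
    o1,d1=ray("scene",p);o2,d2=ray("side",q)
    s=np.linalg.lstsq(np.c_[d1,-d2],o2-o1,rcond=None)[0]
    a,b=o1+s[0]*d1,o2+s[1]*d2; return (a+b)/2,np.linalg.norm(a-b)
E
python3 - <<'E'
from h import *
S=lambda u,v:(215+u/4,155+v/4); D=lambda u,v:(185+(u-400)/2.1,180+v/2.1)
P={"plateTL":(134,370,.1),"plateTR":(222,366,.1),"pedfar":(283,168,.092),"pednear":(342,432,.092),"wallLfar":(73,92,.068),"wallLnear":(112,487,.068),"wallRnear":(265,480,.068),"stopL":(70,62,.08),"stopR":(186,58,.08),"plateBL":(137,458,.06),"gateSh":(225,140,.088)}
W={k:onz("scene",S(*v[:2]),v[2]) for k,v in P.items()}
for k,v in W.items(): print(k,v.round(4))
f=lambda a,b:(np.linalg.norm(W[b]-W[a]).round(4),np.degrees(np.arctan2(*(W[b]-W[a])[1::-1])).round(2))
print("ped",f("pednear","pedfar"),"wall",f("wallLnear","wallLfar"),"plate",f("plateTR","plateTL"),"stop",f("stopR","stopL"))
print(two(S(283,168),D(556,75)),two(S(342,432),D(748,45)),two(S(134,370),D(733,70)),two(S(222,366),D(752,68)))
for n in("scene","side"): c=r.get_calibration(n);print(-c["R"].T@c["t"])
E
```

```text
plateTL [0.4276 0.2059 0.1   ]
plateTR [0.4511 0.1814 0.1   ]
pedfar [0.5785 0.2514 0.092 ]
pednear [0.458  0.1284 0.092 ]
wallLfar [0.5897 0.3883 0.068 ]
wallLnear [0.3986 0.1923 0.068 ]
wallRnear [0.439  0.1498 0.068 ]
stopL [0.5949 0.3946 0.08  ]
stopR [0.6338 0.3542 0.08  ]
plateBL [0.4231 0.2012 0.06  ]
gateSh [0.5832 0.2883 0.088 ]
ped (np.float64(0.1722), np.float64(45.59)) wall (np.float64(0.2738), np.float64(45.75)) plate (np.float64(0.0339), np.float64(133.85)) stop (np.float64(0.056), np.float64(133.87))
(array([0.58069675, 0.25313628, 0.08983567]), np.float64(0.0003160317034294443)) (array([0.46202149, 0.13204525, 0.08561836]), np.float64(0.00260092894366598)) (array([0.43821466, 0.20748004, 0.10205848]), np.float64(0.01892443747942335)) (array([0.4436353 , 0.1798688 , 0.09985243]), np.float64(0.011502768614891922))
[-0.03837235 -0.21623966  0.6440691 ]
[0.20852245 0.85032778 0.56133733]
```

```bash
cat >> h.py <<'E'
TH=np.radians(45.6);O=np.array([.5134,.2673])
U=np.array([np.cos(TH),np.sin(TH)]);V=np.array([-U[1],U[0]])
W=lambda x,y:O+x*U+y*V
def chute(p): d=np.asarray(p)[:2]-O; return d@U,d@V
def plan(xy,z,n,turn_to=None):
    s=r.sense();R=s["tool_rot"];p=s["eef_pos"]
    th=np.arctan2(R[1,0],R[0,0]);tt=th if turn_to is None else turn_to
    dth=(tt-th+np.pi)%(2*np.pi)-np.pi
    d=(np.array([*xy,z])-p)*100/n; rows=[]
    for i in range(n):
        a=th+dth*i/n;c,sn=np.cos(a),np.sin(a)
        rows.append([round(float(v),2) for v in (c*d[0]+sn*d[1],sn*d[0]-c*d[1],-d[2])]+[round(float(-dth/n),3)])
    return rows
E
python3 - <<'E'
from h import *
print(plan(W(-.127,-.031),.21,16,TH+np.pi))
S=lambda u,v:(215+u/4,155+v/4)
for n,u,v,z in [("rackL",372,240,.08),("post1",275,400,.087),("post2",247,275,.087),("post3",225,145,.087)]: print(n,chute(onz("scene",S(u,v),z)))
E
```

```text
[[-2.08, -1.49, 0.28, -0.078], [-1.95, -1.65, 0.28, -0.078], [-1.82, -1.79, 0.28, -0.078], [-1.67, -1.93, 0.28, -0.078], [-1.52, -2.06, 0.28, -0.078], [-1.35, -2.17, 0.28, -0.078], [-1.18, -2.27, 0.28, -0.078], [-1.0, -2.35, 0.28, -0.078], [-0.81, -2.42, 0.28, -0.078], [-0.62, -2.48, 0.28, -0.078], [-0.42, -2.52, 0.28, -0.078], [-0.22, -2.55, 0.28, -0.078], [-0.02, -2.55, 0.28, -0.078], [0.18, -2.55, 0.28, -0.078], [0.38, -2.53, 0.28, -0.078], [0.57, -2.49, 0.28, -0.078]]
rackL (np.float64(-0.005861267869813723), np.float64(-0.09143158472140175))
post1 (np.float64(-0.11196716867024331), np.float64(-0.03556445143490547))
post2 (np.float64(-0.0334771149238092), np.float64(-0.033827639233479874))
post3 (np.float64(0.061362789986779305), np.float64(-0.034921954873129775))
```

>>> drive_tool(moves=[[-2.08,-1.49,-0.6,-0.078],[-1.95,-1.65,-0.6,-0.078],[-1.82,-1.79,-0.6,-0.078],[-1.67,-1.93,-0.6,-0.078],[-1.52,-2.06,0,-0.078],[-1.35,-2.17,0,-0.078],[-1.18,-2.27,0,-0.078],[-1.0,-2.35,0,-0.078]], gripper=0.42)

```text
t: 0.77
eef_pos: [0.3505, 0.3341, 0.28]
tool_rot: [[-0.986, -0.169, -0.001], [-0.169, 0.986, -0.0], [0.001, -0.0, -1.0]]
ft_force: [1.2, 0.1, -0.8]
width: 0.577
grasp_force: 0.0
```

>>> drive_tool(moves=[[-0.81,-2.42,0.2,-0.078],[-0.62,-2.48,0.3,-0.078],[-0.42,-2.52,0.5,-0.078],[-0.22,-2.55,1.0,-0.078],[-0.02,-2.55,1.2,-0.078],[0.18,-2.55,1.2,-0.078],[0.38,-2.53,1.2,-0.078],[0.57,-2.49,1.2,-0.078]])

```text
t: 1.43
eef_pos: [0.4461, 0.1535, 0.2115]
tool_rot: [[-0.701, -0.713, -0.001], [-0.713, 0.701, 0.0], [0.0, 0.0, -1.0]]
ft_force: [-0.3, 0.4, -0.4]
width: 0.581
grasp_force: 0.0
```

```bash
python3 - <<'E'
from h import *
import cv2
s=r.sense();print(s["t"],s["eef_pos"].round(4),s["tool_rot"].round(3).tolist(),s["width"],s["joint_pos"].round(2),chute(s["eef_pos"]))
np.savez("w1.npz",p=s["eef_pos"],R=s["tool_rot"])
im=r.snapshot("wrist");cv2.imwrite("pics/w1.png",im)
E
```

```text
1.4333 [0.4461 0.1535 0.2115] [[-0.701, -0.713, -0.001], [-0.713, 0.701, 0.0], [0.0, 0.0, -1.0]] 0.5813408495287244 [ 0.2   0.19 -0.29  1.09  0.   -0.6 ] (np.float64(-0.12839713505543873), np.float64(-0.03151416694423123))
```

View pics/w1.png

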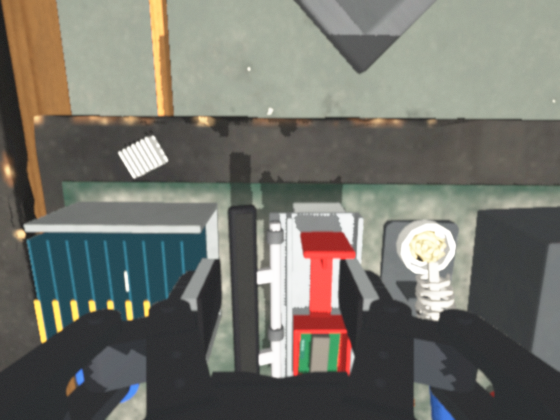

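The wrist view looks square down the chute. The pedal is at column 243 with its near end at row 207. The plate's top edge is at about row 257, columns 302–354, and the fingertips are at about columns 205 and 355.

```bash
cat >> h.py <<'E'
def wr(p,z,pose):
    c=r.get_calibration("wrist");T=c["tool_from_camera"]
    d=pose["R"]@T[:3,:3]@np.linalg.inv(c["mtx"])@[p[0],p[1],1];o=pose["p"]+pose["R"]@T[:3,3]
    return o+d*(z-o[2])/d[2]
E
python3 - <<'E'
from h import *
import cv2
im=cv2.imread("pics/w1.png");q=np.load("w1.npz")
for n,p,z in [("pedNL",(231,207),.092),("pedNR",(255,207),.092),("pedL",(234,300),.092),("pedR",(257,300),.092),("plTL",(300,257),.1),("plTR",(354,257),.1),("plBL",(302,236),.06),("wallRnear",(270,214),.068),("wallLnear",(361,214),.068),("post1",(276,232),.087),("post2",(276,340),.087),("rackR",(218,232),.08),("bodyL",(294,319),.078),("bodyR",(350,319),.078)]:
    X=wr(p,z,q);print(n,X.round(4),np.round(chute(X),4))
c=im[190:360,170:400];cv2.imwrite("pics/w1z.png",cv2.resize(c,None,fx=3.4,fy=3.4,interpolation=cv2.INTER_CUBIC))
# fingertip pixel columns expected: tips at z tool .025
T=r.get_calibration("wrist");Ti=np.linalg.inv(T["tool_from_camera"])
for y in(-.045,-.035,-.025,.025,.035,.045):
  for x in (.011,-.011):
    v=T["mtx"]@(Ti@[x,y,.025-.0065,1])[:3];print(y,x,(v[:2]/v[2]).round(0))
E
```

```text
pedNL [0.4645 0.1254 0.092 ] [-0.1356 -0.0643]
pedNR [0.4528 0.1369 0.092 ] [-0.1356 -0.048 ]
pedL [0.5138 0.1752 0.092 ] [-0.0655 -0.0647]
pedR [0.5018 0.187  0.092 ] [-0.0655 -0.0479]
plTL [0.4542 0.182  0.1   ] [-0.1024 -0.0174]
plTR [0.4279 0.2078 0.1   ] [-0.1023  0.0195]
plBL [0.4504 0.1835 0.06  ] [-0.1039 -0.0136]
wallRnear [0.4541 0.1517 0.068 ] [-0.1241 -0.0385]
wallLnear [0.4052 0.1997 0.068 ] [-0.124  0.03 ]
post1 [0.4564 0.1607 0.087 ] [-0.1161 -0.0338]
post2 [0.5178 0.223  0.087 ] [-0.0286 -0.0342]
rackR [0.4882 0.1327 0.08  ] [-0.1138 -0.0761]
bodyL [0.4989 0.2238 0.078 ] [-0.0413 -0.0201]
bodyR [0.4674 0.2546 0.078 ] [-0.0412  0.024 ]
-0.045 0.011 [168. 258.]
-0.045 -0.011 [172. 307.]
-0.035 0.011 [193. 258.]
-0.035 -0.011 [196. 307.]
-0.025 0.011 [217. 258.]
-0.025 -0.011 [220. 307.]
0.025 0.011 [341. 258.]
0.025 -0.011 [338. 307.]
0.035 0.011 [365. 258.]
0.035 -0.011 [362. 307.]
0.045 0.011 [390. 258.]
0.045 -0.011 [386. 307.]
```

View pics/w1z.png

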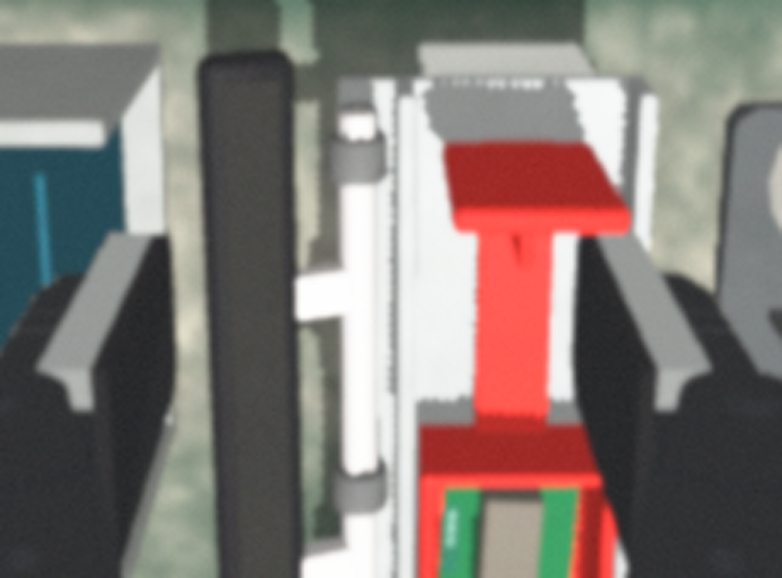

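The pedal is at y -56 mm and the plate centre at y +1 mm in my chute frame, with the plate's rear face at x ≈ -107 mm. The tips are about 54 mm apart, so both fit if I centre the tool at y -29 mm.

>>> drive_tool(moves=[[-0.1,0.1,0.9,0],[-0.1,0.1,1,0],[0,0,1.2,0],[0,0.05,1.2,0],[0,0,1.2,0],[0,0,1,0],[0,0,0.9,0],[0,0,0.6,0]])

```text
t: 2.15
eef_pos: [0.4447, 0.1586, 0.1311]
tool_rot: [[-0.703, -0.711, -0.001], [-0.711, 0.703, 0.0], [0.001, 0.001, -1.0]]
ft_force: [-0.2, 0.1, 0.5]
width: 0.58
grasp_force: 0.0
```

```bash
python3 - <<'E'
from h import *
import cv2
s=r.sense();print(s["t"],s["eef_pos"].round(4),s["ft_force"].round(2),chute(s["eef_pos"]))
np.savez("w2.npz",p=s["eef_pos"],R=s["tool_rot"])
cv2.imwrite("pics/w2.png",cv2.resize(r.snapshot("wrist")[160:400,150:430],None,fx=2.4,fy=2.4,interpolation=cv2.INTER_CUBIC))
E
```

```text
2.15 [0.4447 0.1586 0.1311] [-0.18  0.11  0.51] (np.float64(-0.12572988520522793), np.float64(-0.026961095261612333))
```

View pics/w2.png

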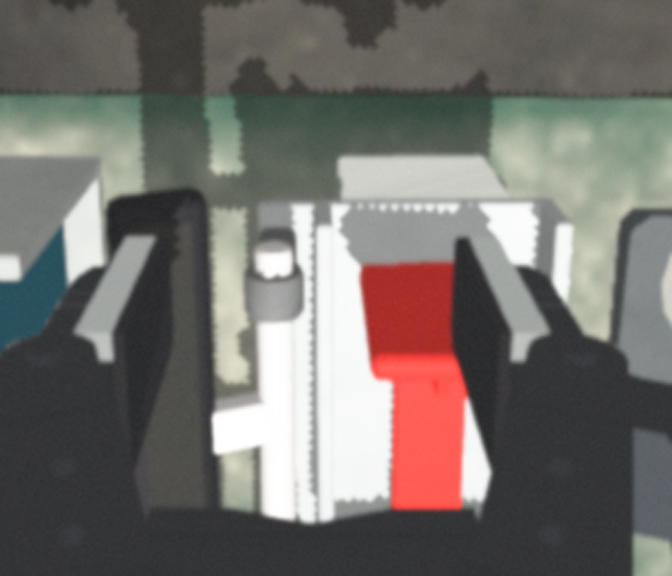

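```bash
python3 - <<'E'
from h import *
q=np.load("w2.npz")
P=lambda u,v:(150+u/2.4,160+v/2.4)
for n,p,z in [("plrear",P(375,353),.1),("plbot",P(362,265),.062),("pednear",P(160,203),.092),("wall",P(440,204),.068)]: print(n,np.round(chute(wr(p,z,q)),4))
E
```

```text
plrear [-0.1074 -0.0145]
plbot [-0.1087 -0.0148]
pednear [-0.1352 -0.0557]
wall [-0.126  0.002]
```

>>> drive_tool(moves=[[0,0,0.3,0],[0,0,0.3,0],[0,0,0.3,0],[0,0,0.3,0],[0,0,0.3,0],[0,0,0.2,0],[0,0,0,0],[0,0,0,0]])

```text
t: 2.87
eef_pos: [0.4456, 0.1579, 0.1152]
tool_rot: [[-0.704, -0.71, -0.0], [-0.71, 0.704, 0.0], [0.0, 0.0, -1.0]]
ft_force: [-0.1, 0.5, -0.6]
width: 0.58
grasp_force: 0.0
```

>>> drive_tool(moves=[[0,0,0.1,0],[0,0,0.1,0],[0,0,0.1,0],[0,0,0.1,0],[0,0,0.1,0],[0,0,0.1,0],[0,0,0,0],[0,0,0,0]])

```text
t: 3.53
eef_pos: [0.446, 0.1581, 0.1094]
tool_rot: [[-0.704, -0.711, 0.001], [-0.711, 0.704, 0.0], [-0.001, -0.0, -1.0]]
ft_force: [0.9, -1.1, 3.0]
width: 0.579
grasp_force: 1.2
```

>>> drive_tool(moves=[[0,0,0.1,0],[0,0,0.1,0],[0,0,0.1,0],[0,0,0.1,0],[0,0,0.1,0],[0,0,0.1,0],[0,0,0,0],[0,0,0,0]])

```text
t: 4.2
eef_pos: [0.4463, 0.1578, 0.1035]
tool_rot: [[-0.704, -0.71, 0.001], [-0.71, 0.704, -0.0], [-0.001, -0.001, -1.0]]
ft_force: [3.4, -2.7, 3.4]
width: 0.579
grasp_force: 2.4
```

```bash
python3 - <<'E'
from h import *
import cv2
s=r.sense();print(s["t"],s["eef_pos"].round(4),s["ft_force"].round(2),chute(s["eef_pos"]))
np.savez("w3.npz",p=s["eef_pos"],R=s["tool_rot"])
a=r.snapshot("wrist")[180:400,150:430];b=r.snapshot("side")[170:310,180:380]
c=np.zeros((600,800,3),np.uint8)
c[:314,:400]=cv2.resize(a,(400,314));c[314:594,:400]=cv2.resize(b,(400,280),interpolation=cv2.INTER_CUBIC)
d=r.snapshot("scene")[155:305,215:315];c[:,400:]=cv2.resize(d,(400,600),interpolation=cv2.INTER_CUBIC)
cv2.imwrite("pics/w3.png",c)
E
```

```text
4.2 [0.4463 0.1578 0.1035] [ 3.39 -2.75  3.35] (np.float64(-0.1251731900388322), np.float64(-0.02861709754676839))
```

View pics/w3.png

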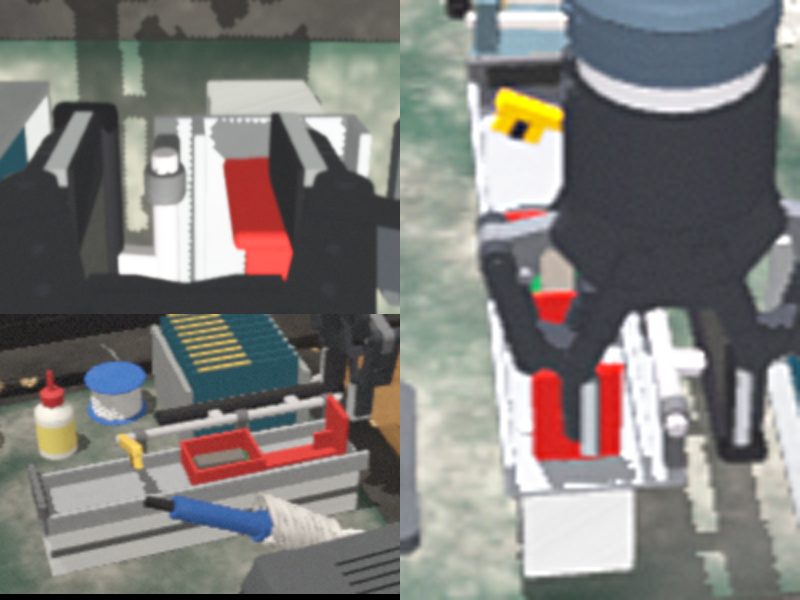

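The gate is raised (yellow tip at side ≈(241,233), scene ≈(239,181)). The tips sit on the pedal and behind the plate. I'll triangulate the gate tip to get its angle.

```bash
python3 - <<'E'
from h import *
for p,q in [((215+95/4,155+(108)/4),(180+119/2,170+(437-314)/2)),((215+97/4,155+93/4),(180+117/2,170+(435-314)/2))]:
    X,e=two(p,q);print(X.round(4),e,np.round(chute(X),4))
# shut
S=lambda u,v:(215+u/4,155+v/4); D=lambda u,v:(185+(u-400)/2.1,180+v/2.1)
X,e=two(S(88,150),D(537,160));print("shut",X.round(4),e,np.round(chute(X),4))
print(np.round(chute(two(S(88,150),D(537,145))[0]),4))
E
```

```text
[0.5588 0.3372 0.1073] 0.02066929034165475 [0.0817 0.0164]
[0.5607 0.339  0.1116] 0.01664290293511644 [0.0843 0.0163]
shut [0.5472 0.3406 0.0769] 0.0025730579015426297 [0.076  0.0271]
[0.0723 0.0246]
```

```bash
python3 - <<'E'
from h import *
S=lambda u,v:(215+u/4,155+v/4); D=lambda u,v:(185+(u-400)/2.1,180+v/2.1)
def onx(n,p,x):
    o,d=ray(n,p);k=(x-(o[:2]-O)@U)/(d[:2]@U);X=o+k*d;return np.round([chute(X)[1],X[2]],4)
for x in(.066,.070,.074):
  print(x,"scene shut tip",onx("scene",S(88,145),x),"shaft end",onx("scene",S(232,132),x),"raised tip",onx("scene",S(97,95),x),onx("scene",S(93,115),x),
  "side shut",onx("side",D(537,150),x),onx("side",D(517,110),x),"raised",onx("side",(180+119/2,170+123/2),x))
E
```

```text
0.066 scene shut tip [0.0266 0.0879] shaft end [-0.0386  0.0907] raised tip [0.0218 0.1146] [0.0239 0.104 ] side shut [-0.0141  0.052 ] [-0.0851  0.0426] raised [-0.096  0.037]
0.07 scene shut tip [0.0265 0.0851] shaft end [-0.0391  0.0879] raised tip [0.0217 0.1119] [0.0237 0.1013] side shut [0.0046 0.0668] [-0.0643  0.0577] raised [-0.075   0.0523]
0.074 scene shut tip [0.0263 0.0823] shaft end [-0.0395  0.0852] raised tip [0.0215 0.1093] [0.0236 0.0986] side shut [0.0232 0.0817] [-0.0436  0.0728] raised [-0.0539  0.0676]
```

>>> drive_tool(moves=[[0,0,0.1,0],[0,0,0.1,0],[0,0,0.1,0],[0,0,0.05,0],[0,0,0,0],[0,0,0,0],[0,0,0,0],[0,0,0,0]])

```text
t: 5.02
eef_pos: [0.4461, 0.1579, 0.0999]
tool_rot: [[-0.704, -0.71, 0.001], [-0.71, 0.704, -0.0], [-0.001, -0.001, -1.0]]
ft_force: [4.6, -3.4, 4.7]
width: 0.582
grasp_force: 2.9
```

>>> drive_tool(moves=[[-0.1,0,0,0],[-0.15,0,0,0],[-0.2,0,0,0],[-0.2,0,0,0],[-0.2,0,0,0],[-0.2,0,0,0],[-0.2,0,0,0],[-0.2,0,0,0]])

```text
t: 5.68
eef_pos: [0.4523, 0.1668, 0.0987]
tool_rot: [[-0.704, -0.71, -0.007], [-0.71, 0.704, -0.004], [0.007, 0.002, -1.0]]
ft_force: [-3.6, -6.8, 7.4]
width: 0.58
grasp_force: 4.4
```

```bash
python3 - <<'E'
from h import *
import cv2
s=r.sense();print(s["t"],s["eef_pos"].round(4),s["ft_force"].round(2),chute(s["eef_pos"]),chute(O+s["ft_force"][:2]))
np.savez("w4.npz",p=s["eef_pos"],R=s["tool_rot"])
a=r.snapshot("wrist")[180:400,150:430];b=r.snapshot("side")[170:310,180:380]
c=np.zeros((600,800,3),np.uint8)
c[:314,:400]=cv2.resize(a,(400,314));c[314:594,:400]=cv2.resize(b,(400,280),interpolation=cv2.INTER_CUBIC)
d=r.snapshot("scene")[155:305,215:315];c[:,400:]=cv2.resize(d,(400,600),interpolation=cv2.INTER_CUBIC)
cv2.imwrite("pics/w4.png",c)
E
```

```text
5.6833 [0.4523 0.1668 0.0987] [-3.63 -6.83  7.43] (np.float64(-0.11460367730248547), np.float64(-0.026651878178224026)) (np.float64(-7.415027923686491), np.float64(-2.1845335368409358))
```

View pics/w4.png

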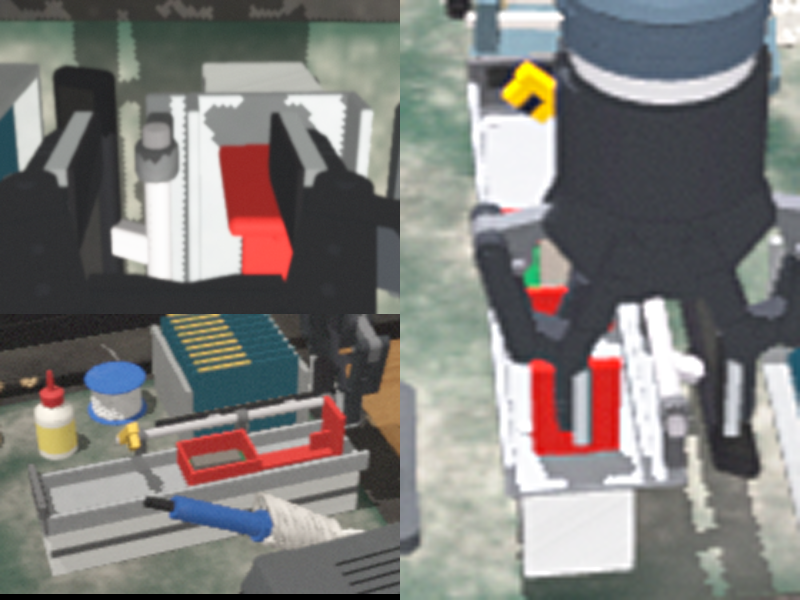

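>>> drive_tool(moves=[[-0.25,0,-0.05,0],[-0.3,0,-0.05,0],[-0.3,0,0,0],[-0.3,0,0,0],[-0.3,0,0,0],[-0.3,0,0,0],[-0.3,0,0,0],[-0.25,0,0,0]])

```text
t: 6.5
eef_pos: [0.4683, 0.1833, 0.0994]
tool_rot: [[-0.704, -0.71, -0.007], [-0.71, 0.704, -0.003], [0.007, 0.003, -1.0]]
ft_force: [-2.0, -5.2, 6.1]
width: 0.58
grasp_force: 3.8
```

>>> drive_tool(moves=[[-0.3,0,0,0],[-0.3,0,0,0],[-0.3,0,0,0],[-0.3,0,0,0],[-0.3,0,0,0],[-0.3,0,0,0],[-0.3,0,0,0],[-0.3,0,0,0]])

```text
t: 7.17
eef_pos: [0.4851, 0.2002, 0.0994]
tool_rot: [[-0.704, -0.71, -0.008], [-0.71, 0.704, -0.003], [0.008, 0.003, -1.0]]
ft_force: [-2.4, -5.2, 6.0]
width: 0.58
grasp_force: 3.9
```

>>> drive_tool(moves=[[-0.3,0,0,0],[-0.3,0,0,0],[-0.3,0,0,0],[-0.3,0,0,0],[-0.3,0,0,0],[-0.3,0,0,0],[-0.3,0,0,0],[-0.3,0,0,0]])

```text
t: 7.83
eef_pos: [0.502, 0.2172, 0.0995]
tool_rot: [[-0.704, -0.71, -0.008], [-0.71, 0.704, -0.003], [0.008, 0.003, -1.0]]
ft_force: [-3.2, -6.0, 6.1]
width: 0.575
grasp_force: 3.9
```

```bash
python3 - <<'E'
from h import *
import cv2
s=r.sense();print(s["t"],s["eef_pos"].round(4),s["ft_force"].round(2),chute(s["eef_pos"]),chute(O+s["ft_force"][:2]))
a=r.snapshot("wrist")[180:400,150:430];b=r.snapshot("side")[170:310,180:380]
c=np.zeros((600,800,3),np.uint8)
c[:314,:400]=cv2.resize(a,(400,314));c[314:594,:400]=cv2.resize(b,(400,280),interpolation=cv2.INTER_CUBIC)
d=r.snapshot("scene")[155:305,215:315];c[:,400:]=cv2.resize(d,(400,600),interpolation=cv2.INTER_CUBIC)
cv2.imwrite("pics/w5.png",c)
E
```

```text
7.8333 [0.502  0.2172 0.0995] [-3.16 -6.    6.1 ] (np.float64(-0.043731693775981836), np.float64(-0.02690827825709642)) (np.float64(-6.500809479180998), np.float64(-1.9381779183076437))
```

View pics/w5.png

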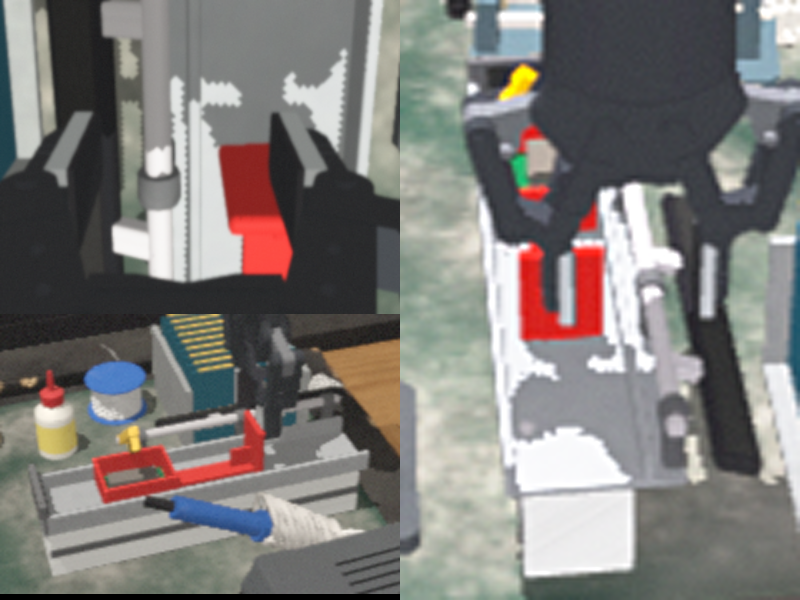

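The tray is passing cleanly under the raised gate, with about 40 mm left to the stop.

>>> drive_tool(moves=[[-0.3,0,0,0],[-0.3,0,0,0],[-0.3,0,0,0],[-0.3,0,0,0],[-0.3,0,0,0],[-0.3,0,0,0],[-0.3,0,0,0],[-0.3,0,0,0]])

```text
t: 8.65
eef_pos: [0.5189, 0.2342, 0.0994]
tool_rot: [[-0.704, -0.71, -0.008], [-0.71, 0.704, -0.003], [0.008, 0.003, -1.0]]
ft_force: [-2.8, -4.9, 7.1]
width: 0.579
grasp_force: 3.9
```

>>> drive_tool(moves=[[-0.15,0,0,0],[-0.15,0,0,0],[-0.15,0,0,0],[-0.1,0,0,0],[-0.1,0,0,0],[-0.1,0,0,0],[-0.1,0,0,0],[-0.1,0,0,0]])

```text
t: 9.32
eef_pos: [0.5256, 0.2409, 0.0995]
tool_rot: [[-0.704, -0.71, -0.008], [-0.71, 0.704, -0.003], [0.008, 0.003, -1.0]]
ft_force: [-1.7, -6.2, 7.0]
width: 0.585
grasp_force: 3.9
```

>>> drive_tool(moves=[[-0.1,0,0,0],[-0.1,0,0,0],[-0.1,0,0,0],[-0.1,0,0,0],[-0.1,0,0,0],[-0.05,0,0,0],[-0.05,0,0,0],[0,0,0,0]])

```text
t: 9.98
eef_pos: [0.5299, 0.2452, 0.0994]
tool_rot: [[-0.704, -0.71, -0.007], [-0.71, 0.704, -0.003], [0.008, 0.003, -1.0]]
ft_force: [-2.4, -5.5, 6.4]
width: 0.583
grasp_force: 3.7
```

>>> drive_tool(moves=[[-0.1,0,0,0],[-0.1,0,0,0],[-0.1,0,0,0],[-0.1,0,0,0],[-0.05,0,0,0],[-0.05,0,0,0],[0,0,0,0],[0,0,0,0]])

```text
t: 10.65
eef_pos: [0.5334, 0.2487, 0.0994]
tool_rot: [[-0.704, -0.71, -0.007], [-0.71, 0.704, -0.003], [0.007, 0.003, -1.0]]
ft_force: [-3.1, -5.8, 6.2]
width: 0.581
grasp_force: 3.7
```

>>> drive_tool(moves=[[-0.1,0,0,0],[-0.1,0,0,0],[-0.1,0,0,0],[-0.05,0,0,0],[-0.05,0,0,0],[0,0,0,0],[0,0,0,0],[0,0,0,0]])

```text
t: 11.32
eef_pos: [0.5349, 0.2503, 0.0994]
tool_rot: [[-0.704, -0.71, -0.01], [-0.71, 0.704, -0.006], [0.011, 0.003, -1.0]]
ft_force: [-6.1, -9.4, 10.5]
width: 0.58
grasp_force: 6.5
```

```bash
python3 - <<'E'
from h import *
import cv2
s=r.sense();print(s["eef_pos"].round(4),chute(s["eef_pos"]),chute(O+s["ft_force"][:2]))
b=r.snapshot("side");h=cv2.cvtColor(b,cv2.COLOR_BGR2HSV)
m=((h[...,0]<8)|(h[...,0]>172))&(h[...,1]>150)&(h[...,2]>80)
m[:,:195]=0;m[:,330:]=0;m[:215]=0;m[265:]=0
ys,xs=np.nonzero(m);print("red cols",xs.min(),xs.max(),ys[xs<xs.min()+3])
q=(xs.min(),ys[xs<xs.min()+2].min());print(q,chute(onz("side",q,.078)),"stop top",[np.round(chute(onz("side",(185+u/2.1,180+v/2.1),.08)),3) for u,v in((18,140),(32,205),(40,195))])
E
```

```text
[0.5349 0.2503 0.0994] (np.float64(0.002896041866847796), np.float64(-0.027242409856941874)) (np.float64(-11.013273262361995), np.float64(-2.185224521033432))
red cols 199 284 [247 248 248 248 249 249 249 250 250 250 251 251 252 252 253 253 254 255
 256]
(np.int64(199), np.int64(248)) (np.float64(0.14893166297401145), np.float64(-0.01602826722037217)) stop top [array([ 0.157, -0.02 ]), array([0.159, 0.059]), array([0.152, 0.05 ])]
```

Force rose and motion stopped short of the command, which suggests the tray is at the stop. I'll nudge once more to confirm.

>>> drive_tool(moves=[[-0.1,0,0,0],[-0.1,0,0,0],[-0.05,0,0,0],[0,0,0,0],[0,0,0,0],[0,0,0,0],[0,0,0,0],[0,0,0,0]])

```text
t: 12.03
eef_pos: [0.5349, 0.2504, 0.0993]
tool_rot: [[-0.704, -0.71, -0.013], [-0.71, 0.704, -0.009], [0.016, 0.003, -1.0]]
ft_force: [-9.6, -14.8, 15.3]
width: 0.577
grasp_force: 9.6
```

>>> drive_tool(moves=[[0.1,0,0,0],[0.1,0,0,0],[0.1,0,0,0],[0.2,0,0,0],[0.2,0,0,0],[0.2,0,0,0],[0.2,0,0,0],[0.1,0,0,0]])

```text
t: 12.7
eef_pos: [0.5334, 0.2472, 0.1011]
tool_rot: [[-0.703, -0.711, 0.001], [-0.711, 0.703, 0.002], [-0.002, 0.001, -1.0]]
ft_force: [2.0, 2.3, 3.6]
width: 0.582
grasp_force: 2.2
```

>>> drive_tool(moves=[[0,0,-0.2,0],[0,0,-0.2,0],[0,0,-0.2,0],[0,0,-0.2,0],[0,0,-0.2,0],[0,0,-0.2,0],[0,0,-0.2,0],[0,0,-0.2,0]])

```text
t: 13.37
eef_pos: [0.5329, 0.2462, 0.1167]
tool_rot: [[-0.704, -0.71, -0.001], [-0.71, 0.704, -0.001], [0.001, 0.0, -1.0]]
ft_force: [-0.0, 0.4, -0.8]
width: 0.576
grasp_force: 0.0
```

>>> drive_tool(moves=[[0,0,-0.3,0],[0,0,-0.5,0],[0,0,-1,0],[0,0,-1.5,0],[0,0,-1.5,0],[0,0,-2,0],[0,0,-2,0],[0,0,-1,0]])

```text
t: 14.03
eef_pos: [0.5345, 0.2468, 0.2183]
tool_rot: [[-0.704, -0.711, 0.004], [-0.711, 0.704, 0.001], [-0.004, -0.002, -1.0]]
ft_force: [-0.2, -0.4, 0.7]
width: 0.582
grasp_force: 0.0
```

>>> drive_tool(moves=[[1,0,-0.5,0],[2,0,0,0],[2,0,0,0],[2,0,0,0],[2,0,0,0],[1,0,0,0],[0,0,0,0],[0,0,0,0]])

```text
t: 14.7
eef_pos: [0.4628, 0.1752, 0.2197]
tool_rot: [[-0.704, -0.71, 0.0], [-0.71, 0.704, 0.0], [-0.0, 0.0, -1.0]]
ft_force: [0.7, -0.0, 0.1]
width: 0.582
grasp_force: 0.0
```

```bash
python3 - <<'E'
from h import *
import cv2
s=r.sense();print(s["t"],s["eef_pos"].round(4),s["ft_force"].round(2))
b=r.snapshot("side")[170:310,180:380]
c=np.zeros((600,800,3),np.uint8)
c[:280,:400]=cv2.resize(b,(400,280),interpolation=cv2.INTER_CUBIC)
c[300:,:400]=cv2.resize(r.snapshot("wrist"),(400,300))
d=r.snapshot("scene")[155:305,215:315];c[:,400:]=cv2.resize(d,(400,600),interpolation=cv2.INTER_CUBIC)
cv2.imwrite("pics/w6.png",c)
E
```

```text
14.7 [0.4628 0.1752 0.2197] [ 0.69 -0.05  0.09]
```

View pics/w6.png

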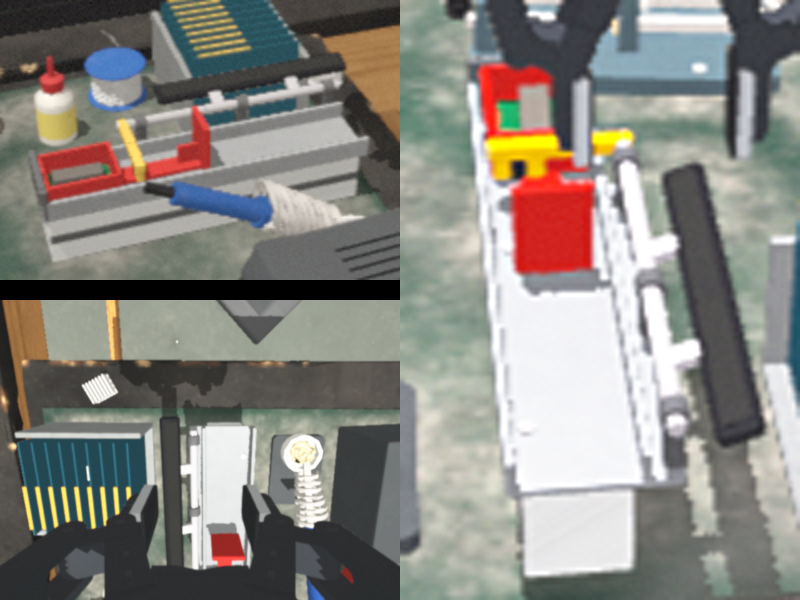

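The tray front is against the stop (side ≈(35,165)) and the yellow gate is shut behind the body. The board is in the tray and the hand is clear.

```bash
python3 -c "
from bench import r
print(r.finish_job())"
```

```text
the job is handed in; nothing more can be done
None
```

I pushed the tray home against the end stop with the gate held up, let the gate shut behind it, withdrew the hand and handed the job in at about 15 s; the hand-in returned no verdict, but the last pictures show the tray, gate and board as required.

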